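Slide the drip tray back under the gas hob and latch it

TASK

Put the drip tray back in its place: swing the hob's tray latch wide open, slide the tray handle-end last into the low bay under the hob, fully home against the stop, then swing the latch fully shut across the tray's front again. Don't shift or knock over the pan on the burner, the jar, the tin or the bowl.

Things in the scene. Friction and masses are not known exactly. Their poses are not given: they have to be found in the camera images.
- hob: Fixed single-burner gas hob of brushed steel, 300 x 300 mm, body 32 to 85 mm above the counter. Origin: at counter level, middle of its front face; x points from the front into the hob (the way the tray goes in), y left when facing the front, z up. A gas tap sticks out 30 mm from the front at y = +112, z = 58 mm. Pan support above, top at z = 125 mm.
- bay_mouth (a point): Middle of the tray bay's mouth, 16 mm above the hob's origin. The bay is the low space under the hob's body, in hob axes: side rails with inner faces at y = +69 and -69 mm (x 0 to 130), roof at z = 32 mm, floor the counter itself, end stop face at x = 122 mm. Flared lips widen the mouth to y = +/-85 mm at x = -21 mm.
- tray_home (a point): Where the tray's origin is when the tray is home: in hob axes x = 35 mm, y = 0, z = 0 (2 mm short of hard contact with the stop); the tray's x axis then lies along the hob's x axis.
- tray: Loose open drip tray of bare aluminium, 170 mm (its x) x 130 mm (its y) x 22 mm high, 3 mm walls, about 0.3 kg. Origin: centre of its underside. Its rear end (+x) goes into the bay first. At its front end (-x) stands a black upright grip block; when the tray is home its front wall is 50 mm in front of the hob's front face.
- tray_handle (a point): Top centre of the tray's black upright grip block: 14 mm (tray x) x 24 mm (tray y), standing from the tray floor to 85 mm high; in tray axes this point is at x = -78, y = +25, z = 85 mm.
- latch (a joint): Angle of the tray latch about its vertical pivot, rad: 0 = shut (arm parallel to the hob's front, pointing along hob +y, across the front of the tray), growing counter-clockwise seen from above to 1.9 = stop; at 1.57 the arm points straight away from the hob (hob -x) and the tray can pass. It stays where it is left, light friction.
- latch_pivot (a point): The latch's pivot axis at counter level: hob axes x = -62, y = -105 mm. The latch is a flat steel arm 66 mm long, 12 mm wide, 12 to 22 mm above the counter, under a bracket that sticks out 73 mm from the hob's front at y = -105 mm (18 mm wide, z 32 to 44 mm, pivot pin to 50 mm).
- latch_knob (a point): Top centre of the latch's black upright round knob, 14 mm diameter, from 32 to 90 mm above the counter, 60 mm from the pivot along the arm.
- kadai: Bystander: round-bottomed two-handled aluminium pan (kadai), rim 220 mm across, 75 mm high, loose on the pan support; origin: centre of its underside.
- jar: Bystander: glass jar with steel cap, 60 mm diameter, 90 mm high, loose on the counter beside the way in to the bay; origin: centre of its underside.
- tin: Bystander: round steel tin with a small lid knob, 68 mm diameter, 78 mm high, loose on the counter beside the way in to the bay, on the other side from the jar; origin: centre of its underside.
- bowl: Bystander: small steel bowl, 90 mm across, 40 mm high, loose on the counter beyond the tray; origin: centre of its underside.
Not all that is in view belongs to the job. Leave any blue or purple look-alike of the tray alone.

How it is judged:
By the outcome, as a careful person would: the job done as asked, in the order asked, and still so for the second after the job is handed in, with the robot touching nothing.
It also fails if it takes over 72 s, if anything falls off the work surface, if the arm or the gripper's body presses on something with over 40 N, if the wrist force passes 120 N, or if a joint passes its speed limit or range.

ROBOT

A 7-joint arm with a two-finger parallel gripper is mounted at the origin on the work surface. World frame = base frame: x ahead of the robot, y to its left, z up, the work surface at z = 0. Lengths are in m, angles in rad, forces in N, time in s.
With the tool pointing down it reaches from about 0.425 to 0.875 m from the base axis. Payload 4.7 kg.
Tool frame: the origin (TCP) lies between the finger pads; the fingertips stand 14 mm ahead of it and the grasp point (between the pads) lies 5 mm behind it; z points along the fingers, y is the line along which they close (so a half turn about z gives the same grasp; the last joint's range is limited). The gripper opens to 87 mm and grips with 3 to 60 N. Pads are 19 mm wide; open, the fingers measure 117 mm over their backs; the gripper's body (75 mm by 190 mm) begins 51 mm behind the grasp point.
Start: joints at [1.254, 0.321, -0.07, 1.45, 0.023, 1.371, -0.057], TCP at [0.211, -0.615, 0.237] pointing down, gripper open.
Joint ranges: [-2.86, 2.86], [-0.3, 2.09], [-1.38, 1.24], [0.06, 2.45], [-1.56, 4.7], [0.09, 2.05], [-2.69, 2.69]. Speed limits (rad/s): [2.57, 2.57, 3.14, 3.14, 3.14, 3.14, 3.14].

INTERFACE

Orientations are given as a rotation vector (axis times angle).
In Python, from bench import ctrl gives the robot as it stands.
- The arm moves only by the tool step_arm, never from a script. Its argument "commands" is a list of rows, each an object with "travel": the shift along the tool's x, y, z in m, a list of three; "turn": the turn, a rotation vector about the tool's x, y, z in degrees, a list of three. A call has 1 to 5 rows; each row is the pose to reach, as a shift and turn from the pose commanded when the call began, along the tool's axes at that moment; what a row does not reach only later rows make up. A row lasts 1/10 s, in which the tool goes at most 50 mm and 8.59 degrees, less where a joint would pass 70% of its speed; a pose out of reach is approached as far as the arm can. A call with a gripper value outside its range is refused whole. "gripper" is the opening, from 0 (shut) to 1 (fully open), set as the call begins (left out, the last holds). The fingers move at their own pace and stop on an object; "force" is the grip in N (left out, the last holds). Time passes only in rows, so rows that repeat a pose let the fingers close. It gives the time, the measured TCP pose, the force, the opening and the grip force at its end, in the units of the state.
- ctrl.get_state(): the state, without advancing time (a new reading comes with each control period).
- ctrl.get_image(name): name is "scene" or "top"; returns the picture (420x560x3 uint8, red, green, blue); there is no depth.
- ctrl.camera_model(name): a dict with "fx", "fy", "cx", "cy" (pixels), "k1" (the pictures are not rectified: a ray, as slopes to the right and down, at radius r is drawn at 1 + k1 r^2 times it, then the intrinsics apply), "R" (3x3) and "t" (3): a world point X has camera coordinates R X + t. Camera axes: x right, y down, z forward; pixel columns grow to the right and rows downward; lengths in m; the calibration is good to about 2 mm. A picture is of the moment at which its call begins. camera_model takes no time and is no camera call.
- ctrl.close_job(): hands the job in; it is judged then, once.
The state is a dict: "time": time; "joint_positions": joint angles; "qd": joint speeds; "joint_torque": joint torques, N m; "position": TCP position; "tool_rot": TCP orientation; "ft_force": force on the tool from outside, world axes, zero at the start; "torque": the same for the moment, N m; "grip_width": opening from 0.0 (shut) to 1.0 (fully open); "grip_force": force on a finger pad.
Only numpy, scipy, OpenCV 4.12 (cv2) and the standard library are available. Lean on these libraries where they do the work, as an engineer would, in place of code of your own. Each camera call takes 0.05 s, during which the arm holds its last target. There are 200 camera calls.

## Working session

There is one attempt and no reset: what is moved stays moved. The work goes in short steps, Python scripts to look and compute and a tool call to move; the robot and the scene stay as the last step left them, time stands still between calls to the robot, and variables do not carry over. Pictures are saved under pics/ and viewed, at most 10 in all, crops included, and the job is handed in when it is done.

Besides the shell and the picture viewer there is one more tool, called after "Emit:" as name(argument=value, ...), one argument or row to a line, values as JSON. step_arm: Moves the arm, as the interface text tells. Its arguments: {"type":"object","properties":{"commands":{"type":"array"},"gripper":{"type":"number"},"force":{"type":"number"}},"required":["commands"]}

```bash
mkdir -p pics
cat > h.py <<'E'
import numpy as np, cv2
from scipy.spatial.transform import Rotation as Ro
from bench import ctrl
def save(n,f,crop=None,s=1):
    im=ctrl.get_image(n)[:,:,::-1].copy()
    if crop: x0,y0,x1,y1=crop; im=im[y0:y1,x0:x1]
    if s!=1: im=cv2.resize(im,None,fx=s,fy=s,interpolation=cv2.INTER_CUBIC)
    cv2.imwrite('pics/'+f,im)
def w(n,u,v,z):
    c=ctrl.camera_model(n);d=np.array([(u-c['cx'])/c['fx'],(v-c['cy'])/c['fy']]);p=d.copy()
    for _ in range(20): p=d/(1+c['k1']*(p@p))
    R=np.array(c['R']);t=np.array(c['t']);o=-R.T@t;r=R.T@np.array([p[0],p[1],1])
    return (o+r*(z-o[2])/r[2]).round(4)
def px(n,X):
    c=ctrl.camera_model(n);q=np.array(c['R'])@np.array(X)+np.array(c['t']);p=q[:2]/q[2];p=p*(1+c['k1']*(p@p))
    return (p*[c['fx'],c['fy']]+[c['cx'],c['cy']]).round(1)
E
python3 -c "
from h import *
save('top','t1.png',s=1.42);save('scene','s1.png',s=1.42)
s=ctrl.get_state();print(s['time'],s['position'],Ro.from_rotvec(s['tool_rot']).as_matrix().round(3),s['ft_force'])
for n in('top','scene'):c=ctrl.camera_model(n);print(-np.array(c['R']).T@np.array(c['t']))"
```

```text
0.1 [ 0.21089524 -0.61432399  0.23555846] [[ 0.946  0.325 -0.001]
 [ 0.325 -0.946  0.002]
 [-0.    -0.002 -1.   ]] [ 0.22227004  0.48151453 -0.1430239 ]
[ 0.36213435 -0.12901221  1.31665313]
[1.27035394 0.63247511 1.26053308]
```

View pics/t1.png

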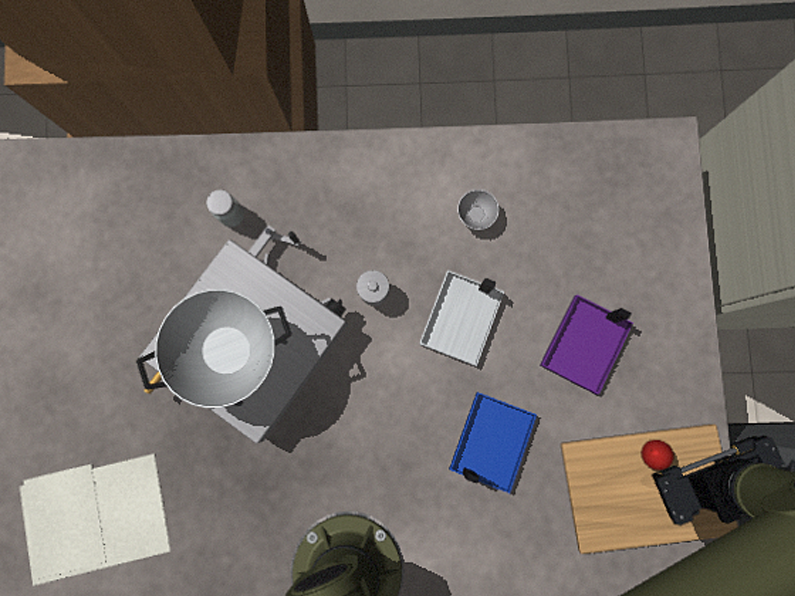

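View pics/s1.png

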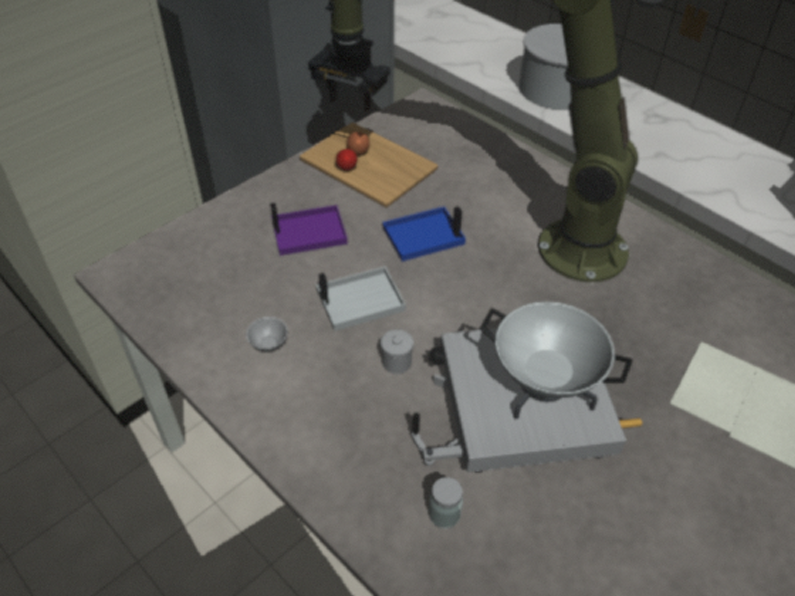

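The top view shows three tray-like things (enlarged px): silver (463,320), purple (590,345) and blue (495,443). The silver one is bare aluminium with its grip at (487,286), so it fits. I'll confirm it in a crop and measure the hob, latch and tray there.

```bash
python3 -c "
from h import *
save('top','t2.png',(145,120,365,285),3.6)
def f(u,v,z): return w('top',u/1.42,v/1.42,z)
print('hob FR',f(230,241,.085),'FL',f(344,322,.085),'BL',f(260,440,.085))
for p in [(449,271),(505,290),(474,367),(421,343)]: print('tray',f(*p,.022))
print('h',f(487,284,.085),'knob',f(293,238,.09),'jar',f(219,203,.09),'tin',f(373,287,.078),'bowl',f(478,210,.04))"
```

```text
hob FR [0.6755 0.2189 0.085 ] FL [ 0.4998 -0.0136  0.085 ] BL [0.2702 0.1566 0.085 ]
tray [ 0.6104 -0.2362  0.022 ]
tray [ 0.5652 -0.3542  0.022 ]
tray [ 0.403  -0.2803  0.022 ]
tray [ 0.4569 -0.1705  0.022 ]
h [ 0.5688 -0.3073  0.085 ] knob [0.6766 0.0878 0.09  ] jar [0.7556 0.2405 0.09  ] tin [ 0.5712 -0.074   0.078 ] bowl [ 0.7381 -0.3023  0.04  ]
```

View pics/t2.png

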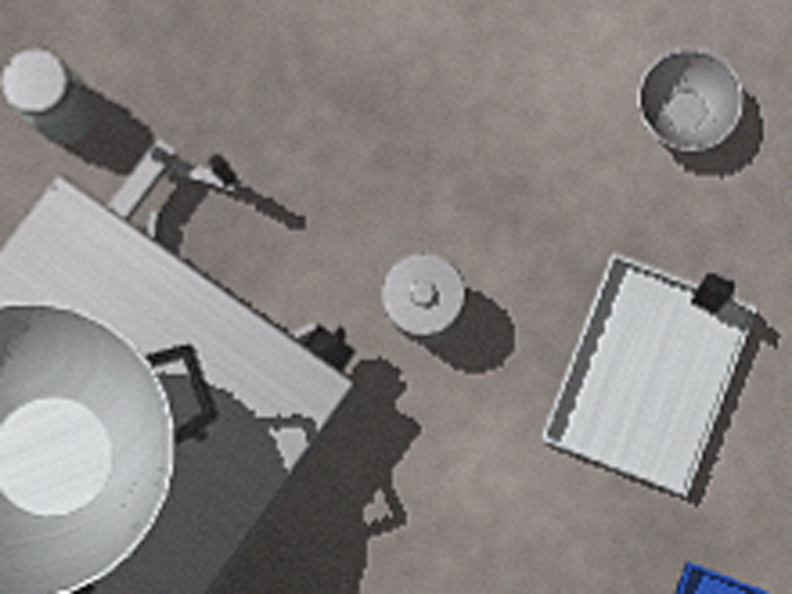

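The crop confirms the silver tray: corners (614,254), (757,308), (694,500), (546,440), grip top about (717,286). It also shows the latch knob top at about (215,163), pivot (163,150), and hob front corners (57,178) and (352,382).

```bash
cat > g.py <<'E'
from h import *
def f(u,v,z): return w('top',145+u/3.6,120+v/3.6,z)
fr=f(57,178,.085)[:2];fl=f(352,382,.085)[:2]
pv=f(163,150,.05);kn=f(215,163,.09)
yv=fl-fr;print('len',np.linalg.norm(yv));yv/=np.linalg.norm(yv);xv=np.array([yv[1],-yv[0]])
O=(fr+fl)/2;psi=np.arctan2(xv[1],xv[0])
def tow(x,y): return O+x*xv+y*yv
def toh(p): return np.array([(np.array(p[:2])-O)@xv,(np.array(p[:2])-O)@yv])
if __name__=='__main__':
    print('hob',O,xv,np.degrees(psi)); print('pivot',pv,tow(-.062,-.105),'knob',kn,toh(kn),np.linalg.norm(kn[:2]-pv[:2]))
    c=np.array([f(*p,.022) for p in [(614,254),(757,308),(694,500),(546,440)]])[:,:2]
    print([np.linalg.norm(c[i]-c[i-1]).round(3) for i in range(4)])
    ctr=c.mean(0);d=(c[2]+c[3]-c[0]-c[1]);th=np.arctan2(d[1],d[0]);a=np.array([np.cos(th),np.sin(th)]);b=np.array([-a[1],a[0]])
    print('tray',ctr,np.degrees(th),'handle pred',ctr-.078*a+.025*b,'meas',f(717,286,.085))
    print('handle home',tow(.035-.078,.025),'start -150',tow(-.3,.025))
    for n,p in dict(jar=f(36,80,.09),tin=f(424,293,.085),bowl=f(691,100,.04),tray=ctr).items(): print(n,p,'hob',toh(p))
    s=np.array([tow(x,0) for x in(-.15,-.25)]);print(s)
    print('knob open',tow(-.122,-.105),'shut',tow(-.062,-.045))
    for P in [tow(-.062,-.105),tow(-.062,-.045)]: print('scene px x1.42',px('scene',[*P,.05])*1.42,px('scene',[*P,.09])*1.42)
    print('scene hob corners',px('scene',[*fr,.085])*1.42,px('scene',[*fl,.085])*1.42,px('scene',[*(ctr-.078*a+.025*b),.085])*1.42)
E
python3 g.py
```

```text
len 0.2948114651773231
hob [0.589  0.1035] [-0.80526041  0.59292131] 143.63541159578529
pivot [0.7067 0.1433 0.05  ] [0.70118288 0.15129122] knob [0.6837 0.0925 0.09  ] [-0.08278029 -0.04729178] 0.05576414618731288
[np.float64(0.169), np.float64(0.129), np.float64(0.171), np.float64(0.132)]
tray [ 0.50715  -0.262575] 158.57132731534975 handle pred [ 0.57062454 -0.31434356] meas [ 0.5703 -0.3109  0.085 ]
handle home [0.60880316 0.05787287] start -150 [ 0.81575509 -0.0945079 ]
jar [0.7578 0.2383 0.09  ] hob [-0.05600216 -0.20863422]
tin [ 0.5721 -0.0747  0.085 ] hob [-0.09204968  0.15351777]
bowl [ 0.7384 -0.3033  0.04  ] hob [-0.36150629  0.23899749]
tray [ 0.50715  -0.262575] hob [-0.1511431   0.34331631]
[[ 0.70978906  0.0145618 ]
 [ 0.7903151  -0.04473033]]
knob open [0.74949851 0.11571594] shut [0.6656076 0.1029756]
scene px x1.42 [430.118 449.004] [430.97  437.502]
scene px x1.42 [424.864 422.308] [425.574 410.522]
scene hob corners [468.458 454.826] [439.916 331.996] [320.636 274.344]
```

```bash
python3 -c "
from h import *
save('scene','s2.png',(255,210,455,350),4)
save('top','t3.png',(145,150,265,240),6.6)"
```

```text
(no output)
```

View pics/s2.png

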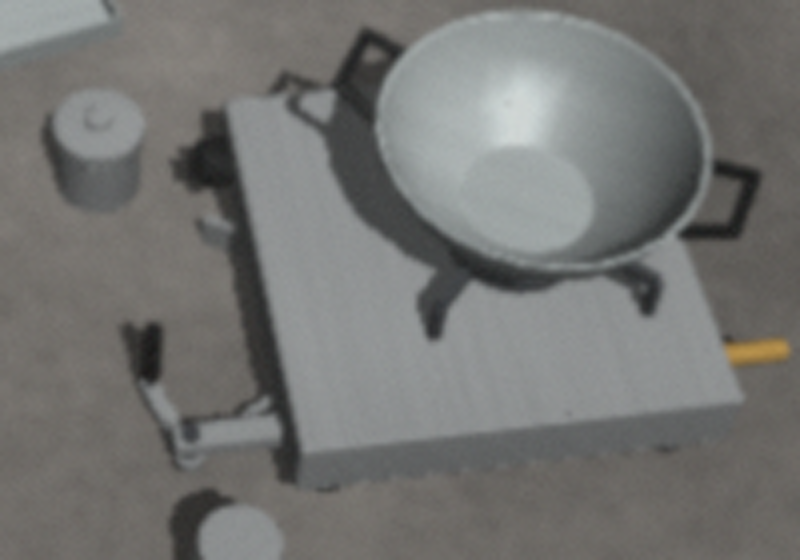

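View pics/t3.png

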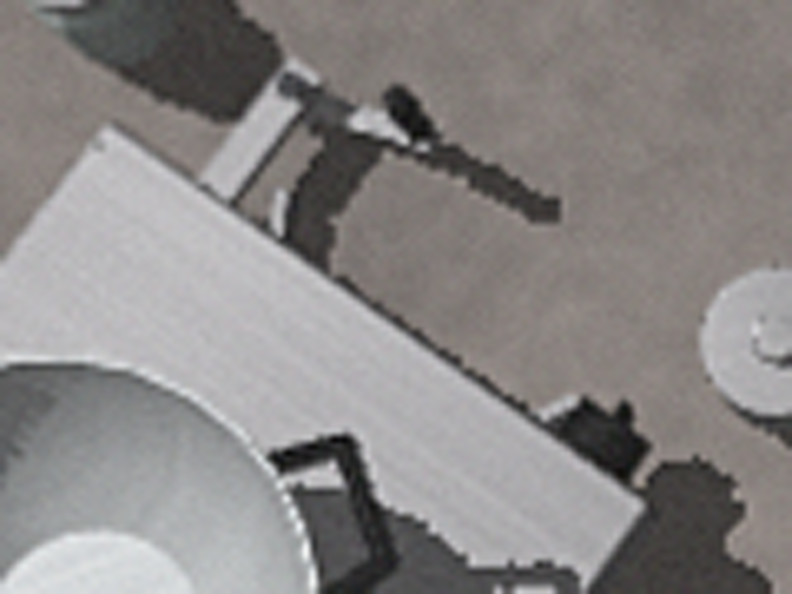

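s2 shows the hob's front corners at (300,452) and (228,100), the pin at (190,430) and the knob top at (150,327). In t3 the corners are at (108,125) and (645,505), the pin at (292,83) and the knob top at (402,97). I'll fit the hob pose with both cameras.

```bash
cat > fit.py <<'E'
from h import *
from scipy.optimize import least_squares
S=lambda u,v:np.array([255+u/4,210+v/4]); T=lambda u,v:np.array([145+u/6.6,150+v/6.6])
obs=[((0,-.15,.085),S(300,452),T(108,125)),((0,.15,.085),S(228,100),T(645,505)),((-.062,-.105,.05),S(190,430),T(292,83)),('k',S(150,327),T(402,97))]
def W(p,h): c,s=np.cos(p[2]),np.sin(p[2]);return [p[0]+c*h[0]-s*h[1],p[1]+s*h[0]+c*h[1],h[2]]
def hk(a): return (-.062-.06*np.sin(a),-.105+.06*np.cos(a),.09)
def r(p):
    o=[]
    for h,s,t in obs:
        X=W(p,hk(p[3]) if h=='k' else h); o+=[*(px('scene',X)-s),*(px('top',X)-t)]
    return np.array(o)
if __name__=='__main__':
    q=least_squares(r,[.589,.1035,2.507,.35],diff_step=1e-3,loss='soft_l1')
    p=q.x;print(p.round(4),np.degrees(p[2]),r(p).reshape(-1,4).round(1))
    for n,h in dict(knob=hk(p[3]),kopen=hk(1.7),kshut=hk(0),hhome=(-.043,.025,.085)).items(): print(n,np.round(h,4),np.round(W(p,h),4))
    c,s=np.cos(p[2]),np.sin(p[2])
    for n,X in dict(tray=(.50715,-.2626),tin=(.5721,-.0747),bowl=(.7384,-.3033),jar=(.7578,.2383),handle=(.5705,-.3125),tcp=ctrl.get_state()['position'][:2]).items():
        d=np.array(X)-p[:2];print(n,(d@[c,s]).round(4),(d@[-s,c]).round(4))
E
python3 fit.py
```

```text
[0.5905 0.1041 2.501  0.35  ] 143.2989472166293 [[-0.4 -1.3 -1.3 -0.7]
 [-2.3 -1.6  0.4 -0.1]
 [-0.1 -0.9 -1.5  0.4]
 [-0.5 -0.4 -1.6 -0.1]]
knob [-0.0826 -0.0486  0.09  ] [0.6858 0.0937 0.09  ]
kopen [-0.1215 -0.1127  0.09  ] [0.7553 0.1219 0.09  ]
kshut [-0.062 -0.045  0.09 ] [0.6671 0.1031 0.09  ]
hhome [-0.043  0.025  0.085] [0.61   0.0584 0.085 ]
tray -0.1523 0.3438
tin -0.0921 0.1543
bowl -0.3621 0.2382
jar -0.0539 -0.2076
handle -0.233 0.346
tcp -0.1253 0.803
```

Emit:
step_arm(
  commands=[
    {"travel": [0.038,-0.029,0],"turn": [0,0,-8]},
    {"travel": [0.076,-0.058,0],"turn": [0,0,-16]},
    {"travel": [0.115,-0.087,0],"turn": [0,0,-24]},
    {"travel": [0.153,-0.116,0],"turn": [0,0,-32]},
    {"travel": [0.191,-0.145,0],"turn": [0,0,-40]},
  ],
  gripper=0.5,
  force=15,
)

```text
time: 0.75
position: [0.3455, -0.4138, 0.2366]
tool_rot: [2.73, 1.553, -0.0]
ft_force: [0.0, 0.2, -0.2]
grip_width: 0.632
grip_force: 0.0
```

Emit:
step_arm(
  commands=[
    {"travel": [0.048,0.002,0],"turn": [0,0,-8]},
    {"travel": [0.096,0.005,0],"turn": [0,0,-16]},
    {"travel": [0.144,0.007,0],"turn": [0,0,-24]},
    {"travel": [0.192,0.01,0],"turn": [0,0,-32]},
    {"travel": [0.24,0.012,0],"turn": [0,0,-40]},
  ],
)

```text
time: 1.25
position: [0.4795, -0.2145, 0.2368]
tool_rot: [2.034, 2.393, -0.0]
ft_force: [0.5, -2.5, -0.5]
grip_width: 0.5
grip_force: 0.0
```

Emit:
step_arm(
  commands=[
    {"travel": [0.035,0.033,0],"turn": [0,0,-8]},
    {"travel": [0.07,0.065,0],"turn": [0,0,-16]},
    {"travel": [0.105,0.098,0],"turn": [0,0,-24]},
    {"travel": [0.14,0.131,0],"turn": [0,0,-32]},
    {"travel": [0.17,0.16,0],"turn": [0,0,-40]},
  ],
)

```text
time: 1.75
position: [0.6112, -0.0209, 0.2367]
tool_rot: [1.091, 2.945, 0.001]
ft_force: [0.1, -0.4, 0.5]
grip_width: 0.498
grip_force: 0.0
```

```bash
cat > st.py <<'E'
from h import *
import sys
P=(.5905,.1041,2.501)
s=ctrl.get_state();c,n=np.cos(P[2]),np.sin(P[2]);d=np.array(s['position'][:2])-P[:2]
R=Ro.from_rotvec(s['tool_rot']).as_matrix();yaw=np.degrees(np.arctan2(R[1,0],R[0,0]))-np.degrees(P[2])
hx,hy=d@[c,n],d@[-n,c];yaw=(yaw+180)%360-180;z=s['position'][2]
print('t',s['time'],'hob',hx.round(4),hy.round(4),round(z,4),'yaw',yaw.round(2),'tilt',np.degrees(np.arccos(-R[2,2])).round(2),'F hob',(np.array(s['ft_force'])[:2]@np.array([[c,-n],[n,c]])).round(1),s['ft_force'][2].round(1),'grip',s['grip_width'],s['grip_force'],'q',np.round(s['joint_positions'],2))
if len(sys.argv)>4:
    x,y,zz,yw=map(float,sys.argv[1:5]);a=np.radians(yaw);dx,dy=x-hx,y-hy
    print('travel',(np.cos(a)*dx+np.sin(a)*dy).round(4),(-(-np.sin(a)*dx+np.cos(a)*dy)).round(4),round(z-zz,4),'turn z',round(-(yw-yaw),2))
E
python3 st.py -.083 -.049 .18 0
```

```text
t 1.75 hob -0.0913 0.0878 0.2367 yaw -3.96 tilt 0.04 F hob [-0.3  0.2] 0.5 grip 0.49774306482265873 0.0 q [ 0.58  0.32 -0.72  1.53  0.21  1.37  0.7 ]
travel 0.0178 0.1359 0.0567 turn z -3.96
```

Emit:
step_arm(
  commands=[
    {"travel": [0.006,0.045,0.015],"turn": [0,0,-2]},
    {"travel": [0.012,0.09,0.03],"turn": [0,0,-4]},
    {"travel": [0.018,0.136,0.05],"turn": [0,0,-4]},
    {"travel": [0.018,0.136,0.09],"turn": [0,0,-4]},
    {"travel": [0.018,0.136,0.11],"turn": [0,0,-4]},
  ],
)

```text
time: 2.25
position: [0.6845, 0.0935, 0.1225]
tool_rot: [-0.991, -2.976, 0.001]
ft_force: [-0.2, -1.5, -0.2]
grip_width: 0.497
grip_force: 0.0
```

```bash
python3 st.py -.083 -.049 .07 0; python3 -c "
from h import *
save('scene','s3.png',(255,210,455,350),4)"
```

```text
t 2.25 hob -0.0817 -0.0477 0.1225 yaw -0.12 tilt 0.27 F hob [-0.8  1.3] -0.2 grip 0.49701585403774867 0.0 q [ 0.32  0.58 -0.7   1.45  0.38  1.26  0.51]
travel -0.0013 0.0013 0.0525 turn z -0.12
```

View pics/s3.png

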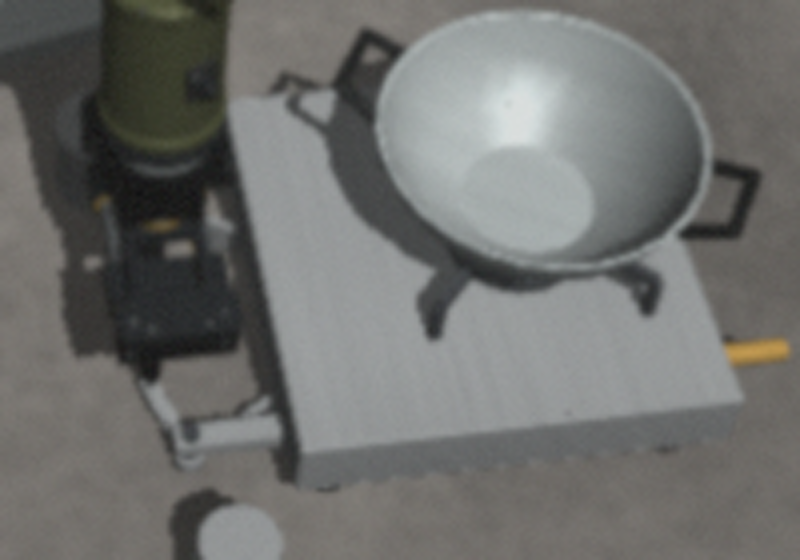

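The gripper at about (170,310) sits over the knob, with a finger at (150,368) and nothing disturbed. Next I go down and close.

Emit:
step_arm(
  commands=[
    {"travel": [-0.001,0.001,0.03],"turn": [0,0,0]},
    {"travel": [-0.001,0.001,0.052],"turn": [0,0,0]},
    {"travel": [-0.001,0.001,0.052],"turn": [0,0,0]},
  ],
)

```text
time: 2.6
position: [0.6854, 0.09, 0.0715]
tool_rot: [-0.997, -2.974, 0.005]
ft_force: [-0.8, 0.2, -1.1]
grip_width: 0.499
grip_force: 0.0
```

Emit:
step_arm(
  commands=[
    {"travel": [0,0,0],"turn": [0,0,0]},
    {"travel": [0,0,0],"turn": [0,0,0]},
    {"travel": [0,0,0],"turn": [0,0,0]},
    {"travel": [0,0,0],"turn": [0,0,0]},
    {"travel": [0,0,0],"turn": [0,0,0]},
  ],
  gripper=0,
  force=12,
)

```text
time: 3.1
position: [0.6886, 0.0941, 0.0759]
tool_rot: [0.996, 2.977, 0.008]
ft_force: [1.8, 3.3, -0.4]
grip_width: 0.156
grip_force: 12.0
```

```bash
python3 st.py; python3 -c "
import numpy as np
for a in np.linspace(.35,1.75,8): print(round(a,2),(-.062-.06*np.sin(a)).round(3),(-.105+.06*np.cos(a)).round(3))"
```

```text
t 3.1 hob -0.0847 -0.0506 0.0759 yaw -0.28 tilt 0.32 F hob [ 0.6 -3.7] -0.4 grip 0.15613297476931606 12.005943740950897 q [ 0.31  0.62 -0.69  1.49  0.41  1.18  0.49]
0.35 -0.083 -0.049
0.55 -0.093 -0.054
0.75 -0.103 -0.061
0.95 -0.111 -0.07
1.15 -0.117 -0.08
1.35 -0.121 -0.092
1.55 -0.122 -0.104
1.75 -0.121 -0.116
```

Emit:
step_arm(
  commands=[
    {"travel": [-0.01,0.005,0],"turn": [0,0,0]},
    {"travel": [-0.02,0.012,0],"turn": [0,0,0]},
    {"travel": [-0.028,0.021,0],"turn": [0,0,0]},
    {"travel": [-0.034,0.031,0],"turn": [0,0,0]},
    {"travel": [-0.038,0.043,0],"turn": [0,0,0]},
  ],
)

```text
time: 3.6
position: [0.7459, 0.096, 0.0759]
tool_rot: [1.002, 2.972, -0.012]
ft_force: [1.3, -10.2, 4.8]
grip_width: 0.152
grip_force: 12.0
```

Emit:
step_arm(
  commands=[
    {"travel": [-0.001,0.012,0],"turn": [0,0,0]},
    {"travel": [0,0.024,0],"turn": [0,0,0]},
    {"travel": [0.002,0.03,0],"turn": [0,0,0]},
    {"travel": [0.002,0.03,0],"turn": [0,0,0]},
    {"travel": [0.002,0.03,0],"turn": [0,0,0]},
  ],
)

```text
time: 4.1
position: [0.7692, 0.1171, 0.0764]
tool_rot: [1.004, 2.956, -0.007]
ft_force: [17.4, -10.6, -4.1]
grip_width: 0.123
grip_force: 15.3
```

```bash
python3 st.py
```

```text
t 4.1 hob -0.1355 -0.1172 0.0764 yaw -0.81 tilt 1.17 F hob [-20.3  -1.9] -4.1 grip 0.12289213316215937 15.324551314115524 q [ 0.19  0.77 -0.64  1.24  0.47  1.26  0.47]
```

Emit:
step_arm(
  commands=[
    {"travel": [0,0,0],"turn": [0,0,0]},
    {"travel": [0,0,0],"turn": [0,0,0]},
    {"travel": [0,0,0],"turn": [0,0,0]},
  ],
  gripper=0.4,
)

```text
time: 4.4
position: [0.7597, 0.1284, 0.0747]
tool_rot: [-0.997, -2.978, -0.001]
ft_force: [0.4, -0.2, -0.4]
grip_width: 0.315
grip_force: 0.0
```

Emit:
step_arm(
  commands=[
    {"travel": [0,0,-0.04],"turn": [0,0,0]},
    {"travel": [0,0,-0.08],"turn": [0,0,0]},
    {"travel": [0,-0.05,-0.1],"turn": [0,0,0]},
    {"travel": [0,-0.1,-0.11],"turn": [0,0,0]},
    {"travel": [0,-0.15,-0.11],"turn": [0,0,0]},
  ],
)

```text
time: 4.9
position: [0.672, 0.013, 0.1864]
tool_rot: [0.992, 2.978, 0.002]
ft_force: [0.8, -0.2, 2.1]
grip_width: 0.401
grip_force: 0.0
```

```bash
python3 st.py -.233 .346 .14 15.3; python3 -c "
from h import *
save('top','t4.png',(145,120,365,285),3.6)"
```

```text
t 4.9 hob -0.1198 0.0243 0.1864 yaw -0.15 tilt 0.15 F hob [-0.8 -0.3] 2.1 grip 0.4011229502213989 0.0 q [ 0.46  0.49 -0.72  1.44  0.32  1.33  0.65]
travel -0.1141 -0.3214 0.0464 turn z -15.45
```

View pics/t4.png

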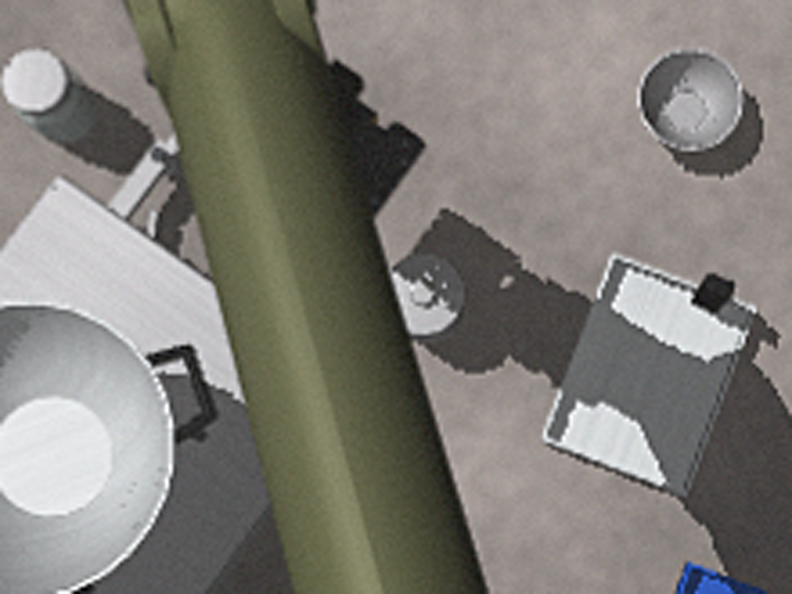

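The arm hides the latch (near (190,150)), but tin, jar, bowl and tray are where they were. I'll go above the tray handle, then look again.

Emit:
step_arm(
  commands=[
    {"travel": [-0.016,-0.046,0.006],"turn": [0,0,-2]},
    {"travel": [-0.032,-0.092,0.013],"turn": [0,0,-4]},
    {"travel": [-0.049,-0.138,0.02],"turn": [0,0,-6]},
    {"travel": [-0.065,-0.184,0.026],"turn": [0,0,-8]},
    {"travel": [-0.081,-0.23,0.033],"turn": [0,0,-10]},
  ],
  gripper=0.6,
)

```text
time: 5.45
position: [0.5979, -0.2209, 0.1514]
tool_rot: [-0.729, -3.056, -0.0]
ft_force: [0.5, 1.0, 0.8]
grip_width: 0.596
grip_force: 0.0
```

```bash
python3 st.py -.233 .346 .14 15.3; python3 -c "
from h import *
save('top','t5.png',(145,140,265,230),6.6)"
```

```text
t 5.45 hob -0.2002 0.2561 0.1514 yaw 9.85 tilt 0.02 F hob [ 0.2 -1.2] 0.8 grip 0.5961309022731657 0.0 q [ 0.85  0.43 -0.7   1.57  0.29  1.24  1.21]
travel -0.0169 -0.0942 0.0114 turn z -5.45
```

View pics/t5.png

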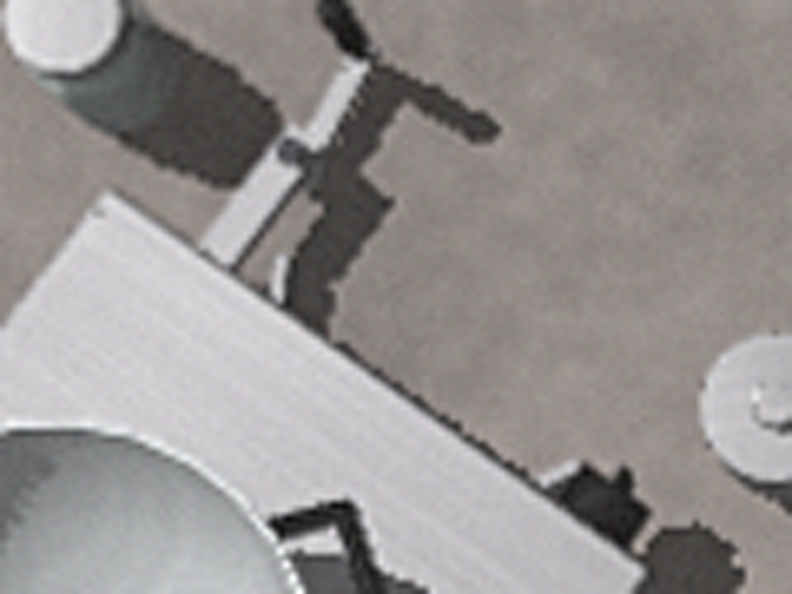

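The latch arm now points away from the hob: pin (292,150), arm end (362,62), knob top about (333,5). I'll check its angle.

```bash
python3 -c "
from h import *
P=(.5905,.1041,2.501);c,n=np.cos(P[2]),np.sin(P[2])
def f(u,v,z):
    X=w('top',145+u/6.6,140+v/6.6,z);d=X[:2]-P[:2];return np.array([d@[c,n],d@[-n,c]]).round(4)
for k in [f(333,5,.09),f(362,58,.032)]:
    print(k,np.arctan2(-(k[0]+.062),k[1]+.105))
for a in(1.45,1.55,1.65,1.75):
    h=(-.062-.06*np.sin(a),-.105+.06*np.cos(a)); X=[P[0]+c*h[0]-n*h[1],P[1]+n*h[0]+c*h[1]]
    print(a,(px('top',[*X,.09])-[145,140])*6.6,(px('top',[*X,.032])-[145,140])*6.6)"
```

```text
[-0.1257 -0.1126] 1.6895442648667482
[-0.121  -0.1069] 1.6029885912827473
1.45 [353.76  31.02] [378.84  67.98]
1.55 [343.86  22.44] [368.94  60.06]
1.65 [332.64  15.84] [358.38  53.46]
1.75 [320.76   9.24] [347.16  47.52]
```

The latch is at about 1.65 rad, so it is open. Now the handle.

Emit:
step_arm(
  commands=[
    {"travel": [-0.008,-0.047,0.005],"turn": [0,0,-5.5]},
    {"travel": [-0.017,-0.094,0.011],"turn": [0,0,-5.5]},
    {"travel": [-0.017,-0.094,0.011],"turn": [0,0,-5.5]},
    {"travel": [-0.017,-0.094,0.03],"turn": [0,0,-5.5]},
  ],
)

```text
time: 5.9
position: [0.572, -0.3138, 0.1233]
tool_rot: [0.592, 3.082, -0.002]
ft_force: [0.6, 0.9, 0.0]
grip_width: 0.597
grip_force: 0.0
```

```bash
python3 st.py -.233 .346 .066 15.3; python3 -c "
from h import *
save('scene','s4.png',(200,160,320,250),6.6)"
```

```text
t 5.9 hob -0.2349 0.3462 0.1233 yaw 14.95 tilt 0.21 F hob [ 0.1 -1. ] 0.0 grip 0.5970735104718939 0.0 q [ 0.97  0.48 -0.67  1.56  0.31  1.2   1.43]
travel 0.0018 0.0006 0.0573 turn z -0.35
```

View pics/s4.png

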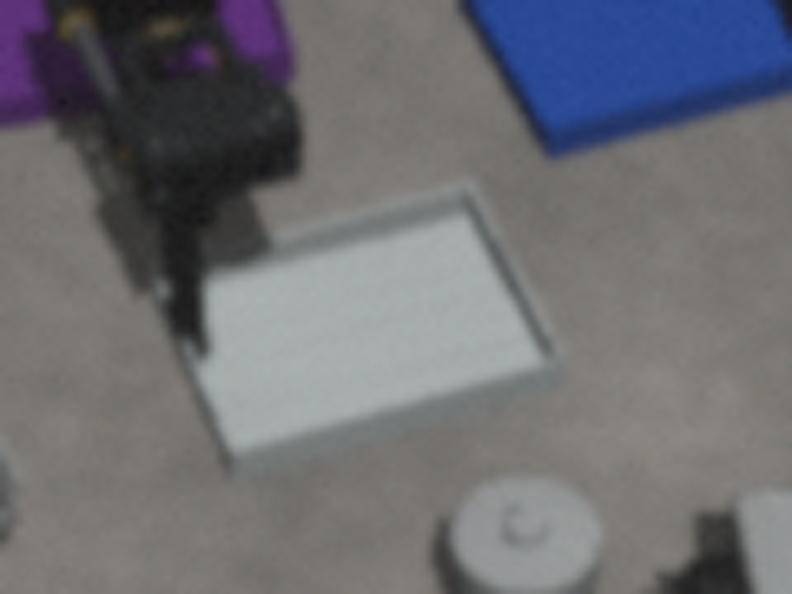

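The gripper sits over the tray's grip block (185,330), lined up with the tray's front end. I go down and grip.

Emit:
step_arm(
  commands=[
    {"travel": [0.002,0,0.03],"turn": [0,0,0]},
    {"travel": [0.002,0,0.057],"turn": [0,0,0]},
    {"travel": [0.002,0,0.057],"turn": [0,0,0]},
  ],
)

```text
time: 6.25
position: [0.5666, -0.3085, 0.0605]
tool_rot: [-0.583, -3.079, -0.005]
ft_force: [-0.5, 1.2, -0.4]
grip_width: 0.602
grip_force: 0.0
```

Emit:
step_arm(
  commands=[
    {"travel": [0,0,0],"turn": [0,0,0]},
    {"travel": [0,0,0],"turn": [0,0,0]},
    {"travel": [0,0,0],"turn": [0,0,0]},
    {"travel": [0,0,0],"turn": [0,0,0]},
    {"travel": [0,0,0],"turn": [0,0,0]},
  ],
  gripper=0,
  force=40,
)

```text
time: 6.75
position: [0.5706, -0.3105, 0.0659]
tool_rot: [0.586, 3.084, 0.001]
ft_force: [1.2, 2.2, 4.9]
grip_width: 0.27
grip_force: 39.9
```

```bash
python3 st.py; python3 -c "
from h import *
save('top','t6.png',(260,170,380,260),6.6)"
```

```text
t 6.75 hob -0.2319 0.3443 0.0659 yaw 15.17 tilt 0.15 F hob [ 0.4 -2.5] 4.9 grip 0.26984452893984767 39.8728827947707 q [ 0.95  0.53 -0.65  1.62  0.35  1.11  1.41]
```

Emit:
step_arm(
  commands=[
    {"travel": [0.001,-0.01,0],"turn": [0,0,6.5]},
    {"travel": [0.0015,-0.02,0],"turn": [0,0,13]},
    {"travel": [0.002,-0.03,0],"turn": [0,0,19.5]},
    {"travel": [0.003,-0.04,0],"turn": [0,0,26]},
    {"travel": [0.0035,-0.051,0],"turn": [0,0,32.2]},
  ],
)

```text
time: 7.3
position: [0.5494, -0.3559, 0.0659]
tool_rot: [1.422, 2.798, 0.004]
ft_force: [2.5, 1.3, -1.3]
grip_width: 0.271
grip_force: 39.6
```

Emit:
step_arm(
  commands=[
    {"travel": [0,0,0],"turn": [0,0,0]},
    {"travel": [0,0.02,0],"turn": [0,0,0]},
    {"travel": [0,0.045,0],"turn": [0,0,0]},
    {"travel": [0,0.07,0],"turn": [0,0,0]},
    {"travel": [0,0.07,0],"turn": [0,0,0]},
  ],
)

```text
time: 7.8
position: [0.6069, -0.3142, 0.066]
tool_rot: [1.411, 2.802, 0.001]
ft_force: [3.5, 2.0, 6.0]
grip_width: 0.271
grip_force: 39.8
```

```bash
python3 st.py -.337 .088 .066 -17; python3 -c "
from h import *
save('top','t7.png',(145,120,365,285),3.6)"
```

```text
t 7.8 hob -0.2631 0.3256 0.066 yaw -16.75 tilt 0.24 F hob [-1.6 -3.7] 6.0 grip 0.2714451430014153 39.84913042746484 q [ 0.83  0.57 -0.53  1.53  0.31  1.12  0.87]
travel -0.0023 0.2488 -0.0 turn z 0.25
```

View pics/t7.png

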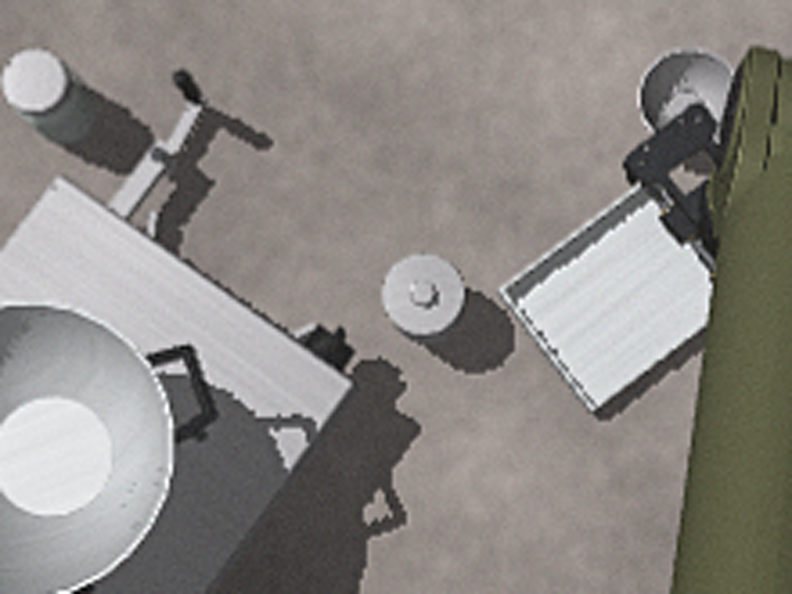

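The tray follows the grip: rear corners at (502,292) and (600,418), tin at (424,293), bowl at (690,98), all undisturbed, latch open. Viewing quota is spent, so I'll check by numbers from here.

```bash
python3 -c "
from h import *
P=(.5905,.1041,2.501);c,n=np.cos(P[2]),np.sin(P[2])
def f(u,v,z):
    X=w('top',145+u/3.6,120+v/3.6,z);d=X[:2]-P[:2];return np.array([d@[c,n],d@[-n,c]]).round(4)
a,b=f(502,292,.022),f(600,418,.022);e=b-a;L=np.linalg.norm(e);e/=L;x=np.array([e[1],-e[0]]);yaw=np.degrees(np.arctan2(x[1],x[0]))
ctr=(a+b)/2-.085*x
print(a,b,L,'yaw',yaw,'ctr',ctr,'handle',ctr-.078*x+.025*e)
tin=np.array([-.0921,.1543]);bowl=np.array([-.3621,.2382])
print('tin margin',(tin-ctr)@x-.085-.034,'bowl margin',(ctr-bowl)@x-.085-.045)"
```

```text
[-0.1376  0.1995] [-0.0968  0.3282] 0.1350123327700103 yaw -17.589464610770634 ctr [-0.19822593  0.28953654] handle [-0.26502427  0.33693888]
tin margin 0.023031901027269472 bowl margin 0.010698714886353156
```

Emit:
step_arm(
  commands=[
    {"travel": [0.004,0.025,0],"turn": [0,0,0]},
    {"travel": [0.005,0.055,0],"turn": [0,0,0]},
    {"travel": [0.005,0.085,0],"turn": [0,0,0]},
    {"travel": [0.005,0.115,0],"turn": [0,0,0]},
    {"travel": [0.005,0.145,0],"turn": [0,0,0]},
  ],
)

```text
time: 8.35
position: [0.7161, -0.231, 0.0659]
tool_rot: [-1.423, -2.801, 0.011]
ft_force: [-7.2, -5.2, 10.6]
grip_width: 0.269
grip_force: 39.9
```

Emit:
step_arm(
  commands=[
    {"travel": [0,0.03,0],"turn": [0,0,0]},
    {"travel": [0,0.06,0],"turn": [0,0,-3]},
    {"travel": [0,0.085,0],"turn": [0,0,-6]},
    {"travel": [0,0.1,0],"turn": [0,0,-9]},
    {"travel": [0,0.105,0],"turn": [0,0,-13]},
  ],
)

```text
time: 8.85
position: [0.803, -0.1665, 0.0659]
tool_rot: [1.089, 2.944, -0.005]
ft_force: [-0.2, -1.8, 6.8]
grip_width: 0.274
grip_force: 40.0
```

```bash
python3 st.py -.328 .025 .066 0
```

```text
t 8.85 hob -0.3322 0.09 0.0659 yaw -3.9 tilt 0.24 F hob [-0.9  1.6] 6.8 grip 0.27376464422528146 39.98252992518246 q [ 0.46  0.85 -0.55  1.08  0.42  1.31  0.83]
travel 0.0086 0.0645 -0.0001 turn z -3.9
```

Emit:
step_arm(
  commands=[
    {"travel": [0.009,0.02,0],"turn": [0,0,-3.9]},
    {"travel": [0.01,0.045,0],"turn": [0,0,-3.9]},
    {"travel": [0.02,0.06,0],"turn": [0,0,-3.9]},
    {"travel": [0.05,0.06,0],"turn": [0,0,-3.9]},
    {"travel": [0.076,0.06,0],"turn": [0,0,-3.9]},
  ],
)

```text
time: 9.35
position: [0.7853, -0.0719, 0.0659]
tool_rot: [0.993, 2.974, -0.003]
ft_force: [4.1, -2.7, 5.8]
grip_width: 0.269
grip_force: 40.0
```

Emit:
step_arm(
  commands=[
    {"travel": [0,0,0],"turn": [0,0,0]},
    {"travel": [0,0,0],"turn": [0,0,0]},
  ],
)

```text
time: 9.55
position: [0.782, -0.0677, 0.0659]
tool_rot: [-0.988, -2.979, -0.0]
ft_force: [-6.2, 3.0, 9.4]
grip_width: 0.272
grip_force: 39.9
```

```bash
cat > tr.py <<'E'
from h import *
from st import P,hx,hy
c,n=np.cos(P[2]),np.sin(P[2])
W=lambda h:[P[0]+c*h[0]-n*h[1],P[1]+n*h[0]+c*h[1],h[2]]
# warp image to hob-plane z=.022, 1mm/px, and look at brightness profiles across the tray
im=cv2.GaussianBlur(ctrl.get_image('top'),(3,3),0).astype(np.float32).mean(2)
def prof(pts): 
    uv=np.array([px('top',W((*p,.022))) for p in pts],np.float32);return cv2.remap(im,uv[:,:1].copy(),uv[:,1:].copy(),cv2.INTER_LINEAR)[:,0]
ys=np.arange(-.1,.1,.002)
for dx in(.05,.09,.13):
    v=prof([(hx+dx,y) for y in ys]);g=np.diff(v);i=np.argsort(-abs(g))[:6];print('x',round(hx+dx,3),sorted((ys[k].round(3),int(g[k])) for k in i))
xs=np.arange(hx+.11,hx+.22,.002)
for y in(-.03,0.03):
    g=np.diff(prof([(x,y) for x in xs]));i=np.argsort(-abs(g))[:4];print('y',y,sorted((xs[k].round(3),int(g[k])) for k in i))
E
python3 tr.py
```

```text
t 9.55 hob -0.2563 0.0233 0.0659 yaw 0.01 tilt 0.19 F hob [6.7 1.3] 9.4 grip 0.2724717743476547 39.94572917930782 q [ 0.4   0.79 -0.58  1.2   0.42  1.27  0.76]
x -0.206 [(np.float64(-0.062), -29), (np.float64(-0.044), 41), (np.float64(-0.042), 32), (np.float64(-0.004), -24), (np.float64(-0.002), -27), (np.float64(0.0), -39)]
x -0.166 [(np.float64(-0.062), -32), (np.float64(-0.06), -26), (np.float64(-0.046), 38), (np.float64(-0.044), 38), (np.float64(0.038), -29), (np.float64(0.04), -40)]
x -0.126 [(np.float64(-0.046), 37), (np.float64(-0.044), 35), (np.float64(-0.042), 27), (np.float64(0.062), -28), (np.float64(0.064), -54), (np.float64(0.066), -36)]
y -0.03 [(np.float64(-0.1), -22), (np.float64(-0.098), -28), (np.float64(-0.096), -28), (np.float64(-0.094), -19)]
y 0.03 [(np.float64(-0.1), -12), (np.float64(-0.098), -28), (np.float64(-0.096), -33), (np.float64(-0.094), -23)]
```

The tray is centred on the bay within about 2 mm, yaw 0. Inserting.

Emit:
step_arm(
  commands=[
    {"travel": [0.02,-0.001,0],"turn": [0,0,0]},
    {"travel": [0.045,-0.001,0],"turn": [0,0,0]},
    {"travel": [0.07,-0.001,0],"turn": [0,0,0]},
    {"travel": [0.09,-0.001,0],"turn": [0,0,0]},
    {"travel": [0.105,-0.001,0],"turn": [0,0,0]},
  ],
)

```text
time: 10.1
position: [0.7002, -0.0093, 0.0658]
tool_rot: [0.991, 2.976, -0.003]
ft_force: [4.0, -2.5, 4.3]
grip_width: 0.27
grip_force: 40.0
```

```bash
python3 st.py -.043 .025 .066 0
```

```text
t 10.1 hob -0.1558 0.0254 0.0658 yaw -0.15 tilt 0.31 F hob [-4.7 -0.4] 4.3 grip 0.2701990722376407 39.97617191635072 q [ 0.42  0.63 -0.63  1.48  0.39  1.16  0.65]
travel 0.1128 0.0001 -0.0002 turn z -0.15
```

```bash
python3 -c "
from h import *
P=(.5905,.1041,2.501);c,n=np.cos(P[2]),np.sin(P[2])
for u,v in((350,437),(393,555)):
    for z in(.17,.2):
        d=w('top',145+u/6.6,150+v/6.6,z)[:2]-P[:2];print(u,v,z,d@[c,n],d@[-n,c])"
```

```text
350 437 0.17 0.05033473980762607 0.04625379950337694
350 437 0.2 0.05009562358622935 0.05343452533247423
393 555 0.17 0.0792002051689046 0.08935002798658441
393 555 0.2 0.07829783427377741 0.0954126781305089
```

Emit:
step_arm(
  commands=[
    {"travel": [0.02,0,0],"turn": [0,0,0]},
    {"travel": [0.04,0,0],"turn": [0,0,0]},
    {"travel": [0.06,0,0],"turn": [0,0,0]},
    {"travel": [0.075,0,0],"turn": [0,0,0]},
    {"travel": [0.085,0,0],"turn": [0,0,0]},
  ],
)

```text
time: 10.6
position: [0.6326, 0.0419, 0.0658]
tool_rot: [0.992, 2.976, -0.002]
ft_force: [4.1, -3.5, 5.2]
grip_width: 0.275
grip_force: 40.0
```

```bash
python3 st.py -.043 .025 .066 0
```

```text
t 10.6 hob -0.071 0.0247 0.0658 yaw -0.16 tilt 0.3 F hob [-5.4  0.4] 5.2 grip 0.27450312266661575 39.97311104089022 q [ 0.41  0.51 -0.67  1.66  0.35  1.09  0.57]
travel 0.028 -0.0004 -0.0002 turn z -0.16
```

Emit:
step_arm(
  commands=[
    {"travel": [0.01,0,0],"turn": [0,0,0]},
    {"travel": [0.018,0,0],"turn": [0,0,0]},
    {"travel": [0.023,0,0],"turn": [0,0,0]},
    {"travel": [0.025,0,0],"turn": [0,0,0]},
    {"travel": [0.026,0,0],"turn": [0,0,0]},
  ],
)

```text
time: 11.1
position: [0.6128, 0.057, 0.0658]
tool_rot: [0.992, 2.975, -0.002]
ft_force: [3.9, -2.9, 5.8]
grip_width: 0.27
grip_force: 40.0
```

Emit:
step_arm(
  commands=[
    {"travel": [0.002,0,0],"turn": [0,0,0]},
    {"travel": [0.003,0,0],"turn": [0,0,0]},
    {"travel": [0.004,0,0],"turn": [0,0,0]},
  ],
)

```text
time: 11.4
position: [0.6099, 0.0592, 0.0658]
tool_rot: [0.993, 2.975, -0.001]
ft_force: [4.7, -3.3, 5.9]
grip_width: 0.271
grip_force: 40.0
```

```bash
python3 st.py -.043 .025 .066 0
```

```text
t 11.4 hob -0.0423 0.0244 0.0658 yaw -0.21 tilt 0.32 F hob [-5.7 -0.2] 5.9 grip 0.2710416948874294 39.96855480596423 q [ 0.41  0.47 -0.69  1.72  0.33  1.07  0.54]
travel -0.0007 -0.0006 -0.0002 turn z -0.21
```

Emit:
step_arm(
  commands=[
    {"travel": [0.002,0,0],"turn": [0,0,0]},
    {"travel": [0.004,0,0],"turn": [0,0,0]},
    {"travel": [0.004,0,0],"turn": [0,0,0]},
  ],
)

```text
time: 11.7
position: [0.609, 0.0602, 0.0662]
tool_rot: [0.992, 2.97, -0.001]
ft_force: [10.4, -4.9, 2.9]
grip_width: 0.273
grip_force: 39.9
```

```bash
python3 st.py
```

```text
t 11.7 hob -0.041 0.0241 0.0662 yaw -0.24 tilt 0.61 F hob [-11.2  -2.3] 2.9 grip 0.2725162893678957 39.94614852592349 q [ 0.41  0.46 -0.69  1.72  0.33  1.07  0.54]
```

Emit:
step_arm(
  commands=[
    {"travel": [0.003,0,0],"turn": [0,0,0]},
    {"travel": [0.003,0,0],"turn": [0,0,0]},
  ],
)

```text
time: 11.9
position: [0.6088, 0.0605, 0.0671]
tool_rot: [0.992, 2.965, -0.001]
ft_force: [12.7, -7.8, 2.4]
grip_width: 0.272
grip_force: 39.9
```

```bash
python3 st.py
```

```text
t 11.9 hob -0.0407 0.024 0.0671 yaw -0.29 tilt 0.87 F hob [-14.8  -1.3] 2.4 grip 0.2722966943161067 39.945768881589174 q [ 0.41  0.46 -0.69  1.73  0.34  1.06  0.54]
```

The tray is hard against the stop: handle at hob x = -0.041 as expected, force rising. I release and rise.

Emit:
step_arm(
  commands=[
    {"travel": [-0.003,0,0],"turn": [0,0,0]},
    {"travel": [-0.003,0,0],"turn": [0,0,0]},
    {"travel": [-0.003,0,0],"turn": [0,0,0]},
  ],
  gripper=0.5,
)

```text
time: 12.2
position: [0.6026, 0.0646, 0.0634]
tool_rot: [-0.991, -2.978, 0.001]
ft_force: [0.3, 0.4, -0.1]
grip_width: 0.453
grip_force: 0.0
```

Emit:
step_arm(
  commands=[
    {"travel": [-0.003,0,-0.03],"turn": [0,0,0]},
    {"travel": [-0.003,0,-0.07],"turn": [0,0,0]},
    {"travel": [-0.03,0.04,-0.08],"turn": [0,0,0]},
    {"travel": [-0.06,0.08,-0.08],"turn": [0,0,0]},
    {"travel": [-0.08,0.125,-0.08],"turn": [0,0,0]},
  ],
  gripper=0.5,
)

```text
time: 12.7
position: [0.7448, 0.1143, 0.1445]
tool_rot: [0.997, 2.978, -0.004]
ft_force: [0.0, -0.3, 0.5]
grip_width: 0.495
grip_force: 0.0
```

Emit:
step_arm(
  commands=[
    {"travel": [0,0,0],"turn": [0,0,0]},
  ],
)

```text
time: 12.8
position: [0.7446, 0.1215, 0.1395]
tool_rot: [-0.985, -2.977, -0.005]
ft_force: [-0.4, 0.3, -1.2]
grip_width: 0.501
grip_force: 0.0
```

```bash
python3 st.py -.122 -.107 .072 0
```

```text
t 12.8 hob -0.1132 -0.1061 0.1395 yaw 0.07 tilt 0.39 F hob [0.5 0. ] -1.2 grip 0.5008210379179294 0.0 q [ 0.21  0.69 -0.66  1.24  0.4   1.35  0.51]
travel -0.0088 0.0009 0.0675 turn z 0.07
```

Emit:
step_arm(
  commands=[
    {"travel": [-0.009,0.001,0.01],"turn": [0,0,0]},
    {"travel": [-0.009,0.001,0.04],"turn": [0,0,0]},
    {"travel": [-0.009,0.001,0.067],"turn": [0,0,0]},
    {"travel": [-0.009,0.001,0.067],"turn": [0,0,0]},
  ],
)

```text
time: 13.2
position: [0.7473, 0.1098, 0.0723]
tool_rot: [-0.99, -2.974, 0.008]
ft_force: [-0.2, 0.8, -0.9]
grip_width: 0.498
grip_force: 0.0
```

Emit:
step_arm(
  commands=[
    {"travel": [0,0,0],"turn": [0,0,0]},
    {"travel": [0,0,0],"turn": [0,0,0]},
    {"travel": [0,0,0],"turn": [0,0,0]},
  ],
  gripper=0.25,
  force=6,
)

```text
time: 13.5
position: [0.752, 0.112, 0.0798]
tool_rot: [0.992, 2.977, 0.003]
ft_force: [2.1, 0.0, -0.2]
grip_width: 0.316
grip_force: 0.5
```

```bash
python3 st.py -.122 -.107 .072 0
```

```text
t 13.5 hob -0.1248 -0.1029 0.0798 yaw -0.15 tilt 0.22 F hob [-1.7 -1.3] -0.2 grip 0.31586647027550635 0.534602893749252 q [ 0.21  0.74 -0.64  1.28  0.44  1.26  0.5 ]
travel 0.0028 0.0041 0.0078 turn z -0.15
```

Emit:
step_arm(
  commands=[
    {"travel": [0.002,-0.018,0.004],"turn": [0,0,0]},
    {"travel": [0.005,-0.032,0.004],"turn": [0,0,0]},
    {"travel": [0.011,-0.042,0.004],"turn": [0,0,0]},
    {"travel": [0.019,-0.051,0.004],"turn": [0,0,0]},
    {"travel": [0.029,-0.058,0.004],"turn": [0,0,0]},
  ],
)

```text
time: 14.0
position: [0.6935, 0.0865, 0.075]
tool_rot: [0.99, 2.979, 0.01]
ft_force: [4.2, 8.8, -4.5]
grip_width: 0.254
grip_force: 4.8
```

Emit:
step_arm(
  commands=[
    {"travel": [0,0,0],"turn": [0,0,0]},
    {"travel": [0,0,0],"turn": [0,0,0]},
  ],
)

```text
time: 14.2
position: [0.6927, 0.0868, 0.0751]
tool_rot: [0.989, 2.981, 0.008]
ft_force: [0.8, 5.5, -2.3]
grip_width: 0.255
grip_force: 2.3
```

```bash
python3 st.py -.122 -.05 .072 0
```

```text
t 14.2 hob -0.0923 -0.0473 0.0751 yaw 0.01 tilt 0.28 F hob [ 2.7 -4.9] -2.3 grip 0.25465418736713974 2.3035149683710188 q [ 0.31  0.62 -0.67  1.48  0.4   1.18  0.51]
travel -0.0297 0.0027 0.0031 turn z 0.01
```

Emit:
step_arm(
  commands=[
    {"travel": [0,0,-0.03],"turn": [0,0,0]},
    {"travel": [0,0,-0.05],"turn": [0,0,0]},
    {"travel": [-0.015,0,-0.05],"turn": [0,0,0]},
    {"travel": [-0.031,0.002,-0.05],"turn": [0,0,0]},
    {"travel": [-0.031,0.002,-0.05],"turn": [0,0,0]},
  ],
)

```text
time: 14.7
position: [0.7207, 0.0636, 0.1248]
tool_rot: [0.996, 2.976, -0.001]
ft_force: [0.2, 0.0, 0.2]
grip_width: 0.249
grip_force: 0.0
```

Emit:
step_arm(
  commands=[
    {"travel": [0,0,0],"turn": [0,0,0]},
    {"travel": [0,0,0],"turn": [0,0,0]},
    {"travel": [0,0,0.02],"turn": [0,0,0]},
    {"travel": [0,0,0.052],"turn": [0,0,0]},
    {"travel": [0,0,0.052],"turn": [0,0,0]},
  ],
  gripper=0,
)

```text
time: 15.2
position: [0.7151, 0.0658, 0.0668]
tool_rot: [-0.988, -2.974, 0.006]
ft_force: [-0.3, -0.5, -1.1]
grip_width: 0.013
grip_force: 0.0
```

```bash
python3 st.py -.0785 -.05 .072 0
```

```text
t 15.2 hob -0.1228 -0.0437 0.0668 yaw -0.07 tilt 0.49 F hob [-0.1  0.6] -1.1 grip 0.012814639591358234 0.0 q [ 0.31  0.68 -0.65  1.41  0.42  1.2   0.54]
travel 0.0443 0.0062 -0.0052 turn z -0.07
```

Emit:
step_arm(
  commands=[
    {"travel": [0.012,0.002,0],"turn": [0,0,0]},
    {"travel": [0.022,0.002,0],"turn": [0,0,0]},
    {"travel": [0.031,0.002,0],"turn": [0,0,0]},
    {"travel": [0.037,0.002,0],"turn": [0,0,0]},
    {"travel": [0.041,0.002,0],"turn": [0,0,0]},
  ],
)

```text
time: 15.7
position: [0.6873, 0.0924, 0.0727]
tool_rot: [0.992, 2.979, -0.0]
ft_force: [1.1, -2.0, 1.4]
grip_width: 0.005
grip_force: 0.5
```

```bash
python3 st.py
```

```text
t 15.7 hob -0.0846 -0.0485 0.0727 yaw -0.12 tilt 0.12 F hob [-2.   0.9] 1.4 grip 0.005436044456904064 0.540455763136265 q [ 0.3   0.62 -0.67  1.49  0.4   1.17  0.5 ]
```

Emit:
step_arm(
  commands=[
    {"travel": [0.002,0,0],"turn": [0,0,0]},
    {"travel": [0.004,0,0],"turn": [0,0,0]},
    {"travel": [0.006,0,0],"turn": [0,0,0]},
    {"travel": [0.006,0,0],"turn": [0,0,0]},
  ],
)

```text
time: 16.1
position: [0.6837, 0.0947, 0.0717]
tool_rot: [0.993, 2.978, 0.0]
ft_force: [4.1, -0.9, 0.4]
grip_width: 0.008
grip_force: 2.2
```

```bash
python3 st.py
```

```text
t 16.1 hob -0.0803 -0.0481 0.0717 yaw -0.2 tilt 0.15 F hob [-3.8 -1.7] 0.4 grip 0.00761917908508194 2.227110279200133 q [ 0.3   0.61 -0.67  1.5   0.4   1.16  0.49]
```

Emit:
step_arm(
  commands=[
    {"travel": [0.002,0,0],"turn": [0,0,0]},
    {"travel": [0.004,0,0],"turn": [0,0,0]},
    {"travel": [0.004,0,0],"turn": [0,0,0]},
  ],
)

```text
time: 16.4
position: [0.6835, 0.0947, 0.0719]
tool_rot: [0.995, 2.971, 0.001]
ft_force: [11.1, -4.8, -3.5]
grip_width: 0.002
grip_force: 5.8
```

```bash
python3 st.py
```

```text
t 16.4 hob -0.0801 -0.048 0.0719 yaw -0.31 tilt 0.49 F hob [-11.8  -2.8] -3.5 grip 0.0021017753644876095 5.805621673353016 q [ 0.3   0.61 -0.67  1.51  0.4   1.16  0.48]
```

The latch is against its stop: no movement while the force rises. I'll push a little firmer, then withdraw.

Emit:
step_arm(
  commands=[
    {"travel": [0.003,0,0],"turn": [0,0,0]},
    {"travel": [0.004,0,0],"turn": [0,0,0]},
    {"travel": [0.004,0,0],"turn": [0,0,0]},
  ],
)

```text
time: 16.7
position: [0.6832, 0.0948, 0.072]
tool_rot: [0.996, 2.964, 0.001]
ft_force: [17.8, -7.3, -7.7]
grip_width: 0.005
grip_force: 9.3
```

```bash
python3 st.py
```

```text
t 16.7 hob -0.0799 -0.048 0.072 yaw -0.43 tilt 0.83 F hob [-18.7  -4.8] -7.7 grip 0.005084438851626753 9.327262211591005 q [ 0.3   0.6  -0.67  1.51  0.4   1.15  0.48]
```

Emit:
step_arm(
  commands=[
    {"travel": [-0.02,0,0],"turn": [0,0,0]},
    {"travel": [-0.05,0,0],"turn": [0,0,0]},
    {"travel": [-0.06,0,-0.04],"turn": [0,0,0]},
    {"travel": [-0.06,0,-0.08],"turn": [0,0,0]},
    {"travel": [-0.06,-0.04,-0.11],"turn": [0,0,0]},
  ],
)

```text
time: 17.2
position: [0.7007, 0.0399, 0.183]
tool_rot: [-0.981, -2.983, -0.012]
ft_force: [0.5, 0.1, 0.6]
grip_width: 0.005
grip_force: 0.0
```

Emit:
step_arm(
  commands=[
    {"travel": [0,-0.05,0],"turn": [0,0,0]},
    {"travel": [0,-0.1,0],"turn": [0,0,0]},
    {"travel": [0,-0.15,0],"turn": [0,0,0]},
    {"travel": [0,-0.2,0],"turn": [0,0,0]},
    {"travel": [0,-0.25,0],"turn": [0,0,0]},
  ],
)

```text
time: 17.7
position: [0.5481, -0.1679, 0.181]
tool_rot: [-0.991, -2.979, -0.002]
ft_force: [0.9, -0.8, 0.6]
grip_width: 0.006
grip_force: 0.0
```

Run:
```python
from h import *
P=(.5905,.1041,2.501);c,n=np.cos(P[2]),np.sin(P[2])
W=lambda x,y,z:[P[0]+c*x-n*y,P[1]+n*x+c*y,z]
a=ctrl.get_image('top');s=ctrl.get_image('scene');cv2.imwrite('pics/endt.png',a[:,:,::-1])
# dark blobs near predicted tops
for nm,im in(('top',a),('scene',s)):
    for k,X0,X1 in(('knob0',W(-.062,-.045,.09),W(-.062,-.045,.04)),('handle',W(-.043,.025,.085),W(-.043,.025,.03))):
        p,q=px(nm,X0),px(nm,X1);m=((p+q)/2).astype(int);x0,y0=m-12
        mask=(im[y0:y0+25,x0:x0+25].max(2)<45).astype(np.uint8);nl,l,st,ce=cv2.connectedComponentsWithStats(mask)
        print(nm,k,'pred top',p,'base',q,[(st[i].tolist(),(ce[i]+[x0,y0]).round(1).tolist()) for i in range(1,nl) if st[i,4]>6],x0,y0)
b=cv2.imread('pics/t6.png') # old bystander check: difference vs first top picture
t1=cv2.resize(cv2.imread('pics/t1.png'),(560,420),interpolation=cv2.INTER_AREA)
for k,X in dict(jar=(.7578,.2383,.09),tin=(.5721,-.0747,.078),bowl=(.7384,-.3033,.04),kadai=(*W(.15,0,0)[:2],.2)).items():
    u,v=px('top',X).astype(int);r=40 if k=='kadai' else 14
    t=cv2.cvtColor(t1[v-r:v+r,u-r:u+r],6).astype(np.float32);g=cv2.cvtColor(a[v-r:v+r,u-r:u+r],7).astype(np.float32)
    print(k,cv2.phaseCorrelate(t,g),abs(t-g).mean())
```

```text
top knob0 pred top [201.1 170.9] base [204.3 174.8] [([12, 9, 5, 7, 18], [204.1, 172.8])] 190 160
top handle pred top [216.9 190. ] base [219.7 193.5] [([11, 12, 8, 7, 27], [221.4, 194.5])] 206 179
scene knob0 pred top [299.4 289.5] base [298.7 299.8] [([13, 0, 4, 5, 13], [301.8, 283.3]), ([10, 8, 5, 13, 45], [298.6, 296.8])] 287 282
scene handle pred top [302.1 269. ] base [301.3 280.5] [([10, 5, 6, 20, 74], [301.8, 276.0])] 289 262
jar ((0.013253178359617479, -0.09798999990888468), 1.0139253208372327) 13.289541
tin ((-0.27036096038028035, -0.022691593230943496), 0.6712474918365479) 23.71301
bowl ((0.013196591456729578, -0.14693389572706117), 0.6581486331091987) 15.758928
kadai ((-0.07454848256038105, -0.12964231906757107), 0.9917710459977388) 13.746875
```

```bash
python3 -c "
from bench import ctrl
print(ctrl.close_job())"
```

```text
the job is handed in; nothing more can be done
None
```

The job is handed in at about 18 s on the robot's clock: the latch was swung open to about 1.65 rad, the tray was pushed hard against the stop, and the latch was pushed shut against its stop. The last image check put the tray handle and latch knob where they should be and showed no shift of pan, jar, tin or bowl; no verdict came back.

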